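# Load the dark box and hold its sprung lid just below the balance point

### The job

Load the dark box: raise its lid past the balance point so that the gas strut swings it fully open and it stays up with no hand on it, then set the black filter cube upright and fully home in the square pocket of the holder inside, its violet window towards the front wall with the fibre notch, and let go of it. Then take hold of the lid again and draw it back down to some 5 to 10 degrees below the balance point, where it would fall shut if let go, and finish while still holding it motionless there so that I can bring the fibre in through the notch in its shade. Never let the lid fall, and leave the other things standing where they are.

Things in the scene. Friction and masses are not known exactly. Their poses are not given: they have to be found in the camera images.
- dark_box: Charcoal-grey metal box, 180 deep (x) x 190 wide (y) x 85 mm to its rim, walls 5 mm, fixed to the table. Origin: centre of its underside on the table; its +x points from its front to the hinge side, +y to the side with the gas strut. Turned up to 0.2 rad from the room's axes. Inside clear width 180 mm. Front wall (-x side) has a 30 mm rubber-lined notch in its rim.
- lid (a joint): Angle of the lid in rad: 0 shut (level), 1.48 (85 deg) fully open on its stop, upright at the far side. The gas strut balances it at 0.855 rad (49 deg): below that it falls shut, above it rises by itself. Lifting at the handle takes 2.1 N when shut, 0.4 N at 0.70 rad; pulling down from fully open takes 1.8 N. It turns about +y of the box.
- lid_hinge (a point): Point on the hinge axis of the lid, middle of the box's back edge: 89 mm behind the box's centre, 88 mm above the table. The axis runs along y of the box.
- lid_handle (a point): Middle of the round black grip (15 mm thick, 66 mm long, along y of the box) of the aluminium bow handle near the lid's front edge; legs 96 mm apart. With the lid shut it lies 155 mm in front of the hinge axis and 54 mm above it (142 mm above the table); it turns with the lid. 38 mm of air between the grip and the lid, also when the lid is open: open the fingers only part way there.
- lid_panel: The charcoal-grey lid with its handle, 185 x 196 x 8 mm, 0.75 kg. Origin on the hinge axis; with the lid shut its axes are those of the box and it reaches 185 mm in front of the hinge. It turns with joint lid.
- holder_seat (a point): Centre of the floor of the square pocket that takes the filter cube, in the aluminium holder on the floor of the box: 12 mm in front of the box's centre, 28 mm above the table. Axes as the box. Pocket 37 x 37 mm, 6 mm deep with a chamfered mouth; the holder's top face (62 x 62 mm) is 34 mm above the table.
- cube_window (a point): Centre of the round violet window in the filter cube's -x side, 18 mm above its underside and 17 mm from its axis. On the table the window looks roughly towards the robot.
- filter_cube: Black fluorescence filter cube, 34 x 34 x 36 mm tall, about 56 g, loose, upright on the table to the right of the box. Round violet window in its -x side, glass inset in its y sides. Origin: centre of its underside. Best gripped across its y sides; grip its upper two thirds so that the fingertips stay clear of the pocket.
- objective_60x: Bystander: white microscope objective with a blue ring, 24 mm thick, 56 mm tall, standing on the table. Origin: centre of its underside.
- objective_case: Bystander: clear plastic objective case without lid, 38 mm wide, 52 mm tall, standing on the table. Origin: centre of its underside.
- lens_tube: Bystander: black lens tube, 31 mm wide, 30 mm tall, standing on end on the table. Origin: centre of its underside.
- torch: Bystander: black torch, 99 mm long, 28 mm thick, lying on the table to the left of the box. Origin: its underside's centre.
There are look-alikes about, which are no part of the job. What is shaped like the filter_cube but orange or yellow is not meant.

How it is judged:
By the outcome, as a careful person would: the job done as asked, in the order asked, and still so for the second after the job is handed in, while the arm keeps its last pose, push and grip.
It also fails if it takes over 62 s, if anything falls off the work surface, if the arm or the gripper's body presses on something with over 40 N, if the wrist force passes 120 N, or if a joint passes its speed limit or range.

### The arm

A 6-joint arm with a two-finger parallel gripper is mounted at the origin on a cart in front of the work surface, level with it; the furniture and walls round the work are solid. World frame = base frame: x ahead of the robot, y to its left, z up, the work surface at z = 0. Lengths are in mm, angles in degrees, forces in N, time in s.
With the tool pointing down it reaches from about 300 to 850 mm from the base axis. Payload 4.2 kg.
Tool frame: the origin (TCP) lies at the very end of the fingers, on their centre line; the grasp point (between the pads) lies 19 mm behind it; z points along the fingers, y is the line along which they close (so a half turn about z gives the same grasp; the last joint's range is limited). The gripper opens to 91 mm and grips with 3 to 60 N. Pads are 32 mm wide; open, the fingers measure 118 mm over their backs; the gripper's body (76 mm by 178 mm) begins 60 mm behind the grasp point.
Start: joints at [-76.834, 18.312, 89.639, -0, 72.044, -1.146], TCP at [142.148, -557.169, 213.976] pointing down, gripper open.
Joint ranges: [-177.97, 177.97], [-48.28, 115.42], [12.27, 149.76], [-77.06, 257.06], [2.81, 150.46], [-146.56, 146.56]. Speed limits (degrees/s): [147.25, 147.25, 180, 180, 180, 180].

### API

Orientations are given as [roll, pitch, yaw] about the fixed x, y, z axes, in that order (R = Rz(yaw) Ry(pitch) Rx(roll)).
In Python, from workcell import * gives the robot as it stands.
- The arm moves only by the tool move_arm, never from a script. Its argument "motion" is a list of rows, each a list of 3 entries, a list of its own where there are three numbers: the finger opening in mm, from 0 to 91.2, then the shift along the world's x, y, z in units of 25 mm (1.0 is 25 mm), then the turn, a rotation vector about the world's x, y, z in units of 4 degrees (1.0 is 4 degrees). In form: [[grip, [x, y, z], [ax, ay, az]], ...]. A call has 1 to 20 rows; each row shifts and turns the commanded pose from where the row before left it; what a row does not reach is not made up. A row lasts 1/12 s, in which the tool goes at most 41.7 mm and 7.16 degrees, less where a joint would pass 70% of its speed; a pose out of reach is approached as far as the arm can. A call with a number of a shift or a turn outside -1 to 1 is refused whole. A call with a gripper value outside its range is refused whole. The fingers move at their own pace and stop on an object; "grip_force" is the grip in N (left out, the last holds). Time passes only in rows, so rows that do not move let the fingers close. It gives the time, the measured TCP pose, the force, the opening and the grip force at its end, in the units of the state.
- state(): the state, without advancing time (a new reading comes with each control period).
- grab_frame(name): name is "scene" or "top"; returns the picture (480x640x3 uint8, blue, green, red); there is no depth.
- camera_info(name): a dict with "fx", "fy", "cx", "cy" (pixels), "k1" (the pictures are not rectified: a ray, as slopes to the right and down, at radius r is drawn at 1 + k1 r^2 times it, then the intrinsics apply), "rvec" (rotation vector, rad) and "tvec" (3), from world to camera coordinates, as OpenCV has them. Camera axes: x right, y down, z forward; pixel columns grow to the right and rows downward; lengths in mm; the calibration is good to about 2 mm. A picture is of the moment at which its call begins. camera_info takes no time and is no camera call.
- job_done(): hands the job in; it is judged then, once.
The state is a dict: "time_s": time; "qpos": joint angles; "qvel": joint speeds; "effort": joint torques, N m; "ee_pos": TCP position; "ee_rot": TCP orientation; "force": force on the tool from outside, world axes, zero at the start; "torque": the same for the moment, N m; "gripper_width": finger opening in mm; "gripper_force": force on a finger pad.
Only numpy, scipy, OpenCV 4.12 (cv2) and the standard library are available. Lean on these libraries where they do the work, as an engineer would, in place of code of your own. Each camera call takes 0.05 s, during which the arm holds its last target. There are 200 camera calls.

## Working session

There is one attempt and no reset: what is moved stays moved. The work goes in short steps, Python scripts to look and compute and a tool call to move; the robot and the scene stay as the last step left them, time stands still between calls to the robot, and variables do not carry over. Pictures are saved under pics/ and viewed, at most 10 in all, crops included, and the job is handed in when it is done.

Besides the shell and the picture viewer there is one more tool, called after "Request:" as a command line: name --argument value ..., lists and objects as JSON in quotes. move_arm: Moves the arm, as the interface text tells. Shifts and turns lie within -1 to 1; 1 stands for 25 mm of shift or 4 degrees of turn. Its arguments: {"type":"object","properties":{"motion":{"type":"array","items":{"type":"array"}},"grip_force":{"type":"number"}},"required":["motion"]}

```bash
mkdir -p pics; ls
python3 - <<'E'
from workcell import *
import cv2
for n in("scene","top"):
    cv2.imwrite(f"pics/{n}0.png",grab_frame(n)); print(camera_info(n))
print(state())
E
```

```text
pics
{'fx': 530.0438473765169, 'fy': 530.0438473765169, 'cx': 314.86094029892655, 'cy': 250.75342180405448, 'k1': -0.05553951501637329, 'rvec': array([ 0.25711563, -2.97906418,  0.83703482]), 'tvec': array([ 497.55352786,  262.62055288, 1141.71262159])}
{'fx': 537.9341973163295, 'fy': 537.9341973163295, 'cx': 312.88920795476224, 'cy': 240.16940061954264, 'k1': 0.042495621489468706, 'rvec': array([ 2.14040269, -2.18604093,  0.10914312]), 'tvec': array([-138.4091949 ,  541.91919321, 1159.07033238])}
{'time_s': 0.1, 'qpos': array([-7.68338709e+01,  1.83477687e+01,  8.96976788e+01, -1.85699312e-03,
        7.20441408e+01, -1.14672396e+00]), 'qvel': array([-0.12189306, -0.13157522, -0.16376662, -0.08298379,  0.12828039,
       -0.0719004 ]), 'effort': array([ 5.18618090e-04, -4.13330984e+01, -2.32510829e+01,  7.29325879e-02,
        4.22035041e-02, -5.80850883e-05]), 'ee_pos': array([ 142.03229484, -556.72915109,  213.21822472]), 'ee_rot': array([-1.79910394e+02, -2.76148320e-05,  1.43134269e+01]), 'force': array([-0.29662094, -0.47517104, -0.1185514 ]), 'torque': array([-0.0575867 ,  0.00651707, -0.01674647]), 'gripper_force': 0.0, 'gripper_width': 91.34796072840524}
```

View pics/scene0.png

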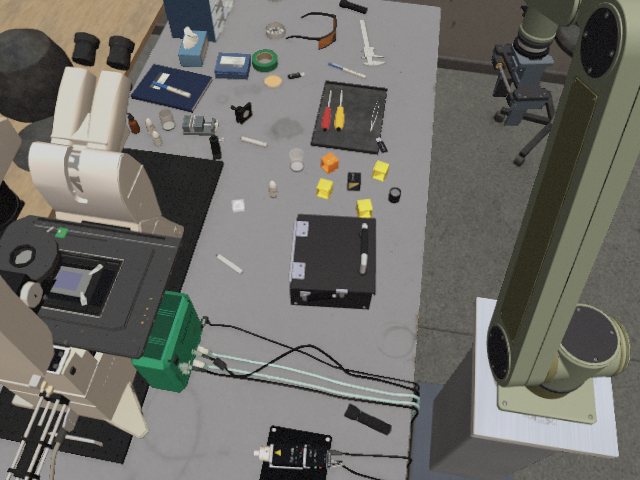

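View pics/top0.png

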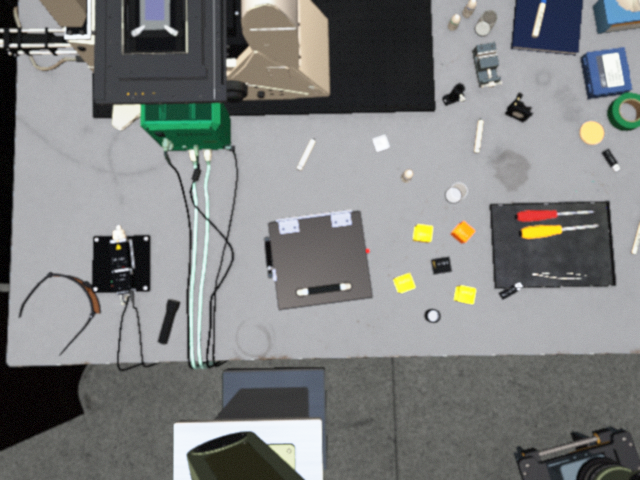

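Scene: the box has its lid shut (handle at about (364,248)). The candidates are black (354,181), orange (330,162) and yellow (381,170), (325,188) and (364,208). In the top view, black is at (441,265). Only the black one fits the description, so I'll check it in enlarged crops.

```bash
cat > h.py <<'E'
from workcell import *
import cv2, numpy as np
from scipy.optimize import least_squares
from scipy.spatial.transform import Rotation as Rot
C={n:camera_info(n) for n in("scene","top")}
def proj(n,P):
    c=C[n]; K=np.array([[c['fx'],0,c['cx']],[0,c['fy'],c['cy']],[0,0,1]])
    return cv2.projectPoints(np.array(P,float).reshape(-1,1,3),c['rvec'],c['tvec'],K,np.array([c['k1'],0,0,0]))[0].reshape(-1,2)
def onz(n,uv,z):
    return least_squares(lambda p:(proj(n,[p[0],p[1],z])[0]-uv),[500,-100],x_scale=100).x
def tri(us,ut):
    r=least_squares(lambda p:np.r_[proj("scene",p)[0]-us,proj("top",p)[0]-ut],[500,-100,50],x_scale=100); return r.x,r.fun
def crop(n,x,y,w,h,k,out,img=None):
    im=grab_frame(n) if img is None else img
    cv2.imwrite(out,cv2.resize(im[y:y+h,x:x+w],None,fx=k,fy=k,interpolation=cv2.INTER_CUBIC))
E
python3 - <<'E'
from h import *
a=cv2.imread("pics/scene0.png");b=cv2.imread("pics/top0.png")
A=cv2.resize(a[150:220,310:410],None,fx=6,fy=6,interpolation=2)
cv2.imwrite("pics/c1.png",A)
B=cv2.resize(b[200:320,258:398],None,fx=4,fy=4,interpolation=2)
A2=cv2.resize(b[220:310,390:490],None,fx=4,fy=4,interpolation=2)
o=np.zeros((480,800,3),np.uint8)
o[:480,:560]=B
cv2.imwrite("pics/c2.png",B)
top=np.zeros((580,800,3),np.uint8)
A=cv2.resize(a[155:215,310:410],None,fx=4,fy=4,interpolation=2)
top[:240,:400]=A; top[:360,400:]=A2
cv2.imwrite("pics/c1.png",top)
E
```

```text
(no output)
```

View pics/c1.png

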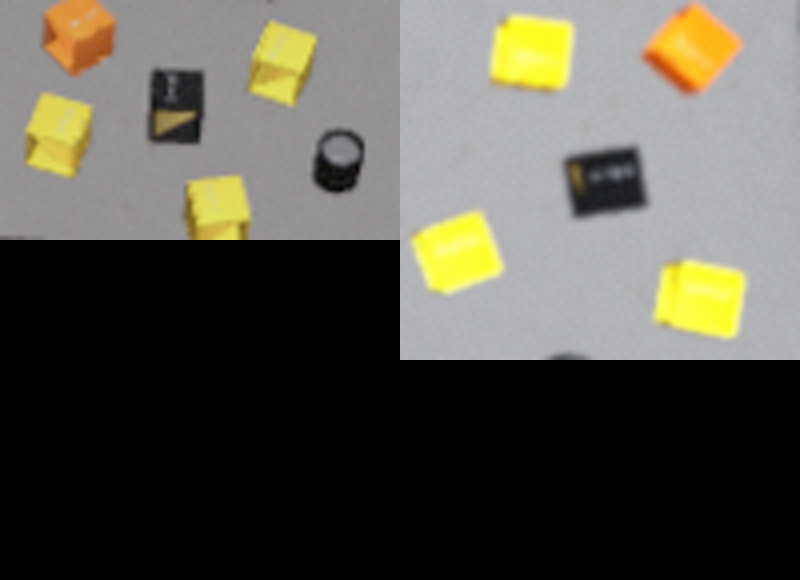

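View pics/c2.png

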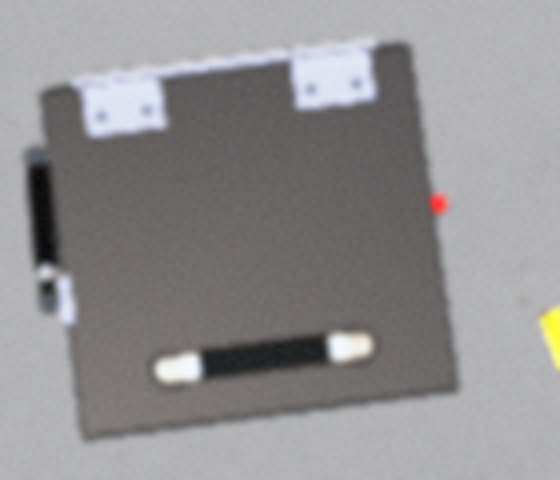

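The crops confirm it: black cube at scene (354,181), with its glass side towards +y. The lid corners in the top view are about (268.5,222.5), (361,211), (372.5,297.5) and (279,309.5). Next I fit poses.

Run:
```python
from h import *
a=cv2.imread("pics/scene0.png");b=cv2.imread("pics/top0.png")
def W(p,loc):
    c,s=np.cos(p[2]),np.sin(p[2]); L=np.array(loc,float)
    return np.c_[p[0]+c*L[:,0]-s*L[:,1],p[1]+s*L[:,0]+c*L[:,1],L[:,2]]
loc=[(89,98,95),(89,-98,95),(-96,-98,95),(-96,98,95)]
off=np.array([258,200]);T=np.array([(42,90),(411,45),(458,390),(84,438)])/4+off-.4
H=np.array([[265,355]])/4+off-.4
for zt in(92,96):
    loc=np.array(loc);loc[:,2]=zt
    f=lambda p:np.r_[(proj("top",W(p,loc))-T).ravel(),3*(proj("top",W(p,[(-66,0,145)]))-H).ravel()]
    r=least_squares(f,[500,-50,0],x_scale=[100,100,.1]);print(r.x,np.round(r.fun,1))
p=r.x
print("scene pred lid corners, handle ends",np.round(proj("scene",W(p,list(loc)+[(-66,33,145),(-66,-33,145),(-66,48,145),(-66,-48,145)]))))
# cube
cl=[(x,y,z) for x in(-17,17) for y in(-17,17) for z in(0,36)]
def masks():
    out={}
    for n,im,(x,y,w,h) in(("scene",a,(340,165,32,32)),("top",b,(425,250,32,32))):
        m=np.zeros((480,640));sub=im[y:y+h,x:x+w].astype(float).max(2)
        m[y:y+h,x:x+w]=np.clip((130-sub)/70,0,1)
        # fill glass
        mm=(m>.5).astype(np.uint8);cs=cv2.findContours(mm,0,2)[0];c=cv2.convexHull(max(cs,key=cv2.contourArea));f=np.zeros((480,640),np.uint8);cv2.fillConvexPoly(f,c,1)
        print(n,f.sum(),c.reshape(-1,2).mean(0)); out[n]=f
    return out
M=masks()
def render(n,p):
    q=proj(n,W(p,cl));S=8;f=np.zeros((40*S,40*S),np.uint8)
    o=np.array([336,161]) if n=="scene" else np.array([421,246])
    cv2.fillConvexPoly(f,cv2.convexHull(np.round((q-o+.5)*S).astype(np.int32)),255)
    return cv2.resize(f,(40,40),interpolation=cv2.INTER_AREA)/255,o
def cost(p):
    t=0
    for n in M:
        r,o=render(n,p);t+=np.abs(r-M[n][o[1]:o[1]+40,o[0]:o[0]+40]).sum()
    return t
from scipy.optimize import minimize
x0=np.r_[onz("top",[441,265],18),0.1]
for n in M:
  print(n,onz(n,np.argwhere(M[n])[:,::-1].mean(0),18))
best=min((minimize(cost,np.r_[x0[:2],y],method="Nelder-Mead",options=dict(initial_simplex=np.r_[x0[:2],y]+np.array([[0,0,0],[6,0,0],[0,6,0],[0,0,.15]]))) for y in(-.2,0,.2)),key=lambda r:r.fun)
print(best.x,np.degrees(best.x[2]),best.fun)
for n,uv,z in(("top",[424,233],36),("top",[404,283],36),("top",[463,232],36),("top",[466,295],36),("top",[432,316],30)):print(uv,onz(n,uv,z))
```

```text
[ 4.95798391e+02 -1.63167626e+02  1.04505765e-01] [-0.3 -0.9  0.1 -1.3  0.4  0.4 -0.4  0.3  0.   0.4]
[ 4.95719626e+02 -1.63153792e+02  1.04626675e-01] [-0.5 -1.1  0.3 -1.6  0.6  0.4 -0.5  0.4  0.   0.6]
scene pred lid corners, handle ends [[288. 288.]
 [296. 213.]
 [375. 218.]
 [374. 293.]
 [363. 255.]
 [363. 229.]
 [363. 261.]
 [363. 223.]]
scene 249 [352.25 181.75]
top 280 [441.07142857 265.07142857]
scene [ 476.32898109 -433.18871501]
top [ 478.76567733 -431.28471721]
[ 4.77080351e+02 -4.31775013e+02  1.27094184e-01] 7.281960345450663 68.68235294117648
[424, 233] [ 548.62870314 -393.40179956]
[404, 283] [ 440.40351451 -345.51024656]
[463, 232] [ 548.97483634 -478.22128199]
[466, 295] [ 412.03985349 -477.60475413]
[432, 316] [ 368.30693148 -403.90390365]
```

Request:
move_arm --motion '[[50,[0.64,0.86,0],[0,0,1]],[50,[0.64,0.86,0],[0,0,1]],[50,[0.64,0.86,0],[0,0,1]],[50,[0.64,0.86,0],[0,0,1]],[50,[0.64,0.86,0],[0,0,1]],[50,[0.64,0.86,0],[0,0,1]],[50,[0.64,0.86,0],[0,0,1]],[50,[0.64,0.86,0],[0,0,1]],[50,[0.64,0.86,0],[0,0,1]],[50,[0.64,0.86,0],[0,0,1]],[50,[0.64,0.86,0],[0,0,1]],[50,[0.64,0.86,0],[0,0,1]],[50,[0.64,0.86,0],[0,0,1]],[50,[0.64,0.86,0],[0,0,1]],[50,[0.64,0.86,0],[0,0,1]],[50,[0.64,0.86,0],[0,0,1]],[50,[0.64,0.86,0],[0,0,1]],[50,[0.64,0.86,0],[0,0,1]],[50,[0,0,0],[0,0,1]],[50,[0,0,0],[0,0,1]]]' --grip_force 6

```text
time_s: 1.77
ee_pos: [430.6, -168.8, 213.5]
ee_rot: [-180.0, -0.0, 94.7]
force: [-0.7, -0.3, -0.0]
gripper_width: 50.1
gripper_force: 0.0
```

Request:
move_arm --motion '[[50,[0,0,0],[0,0,0.4]],[50,[0,0,0],[0,0,0]],[50,[0,0,0],[0,0,0]]]'

```text
time_s: 2.02
ee_pos: [429.9, -170.0, 213.7]
ee_rot: [-180.0, -0.0, 95.9]
force: [-0.3, 0.1, 0.8]
gripper_width: 49.9
gripper_force: 0.0
```

Request:
move_arm --motion '[[50,[0,0,-0.7],[0,0,0]],[50,[0,0,-0.7],[0,0,0]],[50,[0,0,-0.7],[0,0,0]],[50,[0,0,-0.7],[0,0,0]],[50,[0,0,-0.8],[0,0,0]],[50,[0,0,0],[0,0,0]],[10,[0,0,0],[0,0,0]],[10,[0,0,0],[0,0,0]],[10,[0,0,0],[0,0,0]],[10,[0,0,0],[0,0,0]],[10,[0,0,0],[0,0,0]],[10,[0,0,0],[0,0,0]]]'

```text
time_s: 3.02
ee_pos: [429.4, -170.4, 124.6]
ee_rot: [-179.9, 0.0, 96.0]
force: [-2.0, 0.2, 4.1]
gripper_width: 14.9
gripper_force: 6.0
```

Run:
```python
from h import *
s=state();print(s['ee_pos'],s['force'],s['gripper_width'])
# arc: displacement of handle in units, world axes, per 5 deg
yaw=.1045
p=None
for d in range(0,81,5):
    t=np.radians(d);q=np.array([-155*np.cos(t)+54*np.sin(t),155*np.sin(t)+54*np.cos(t)])
    if p is not None:
        x,z=(q-p)/25;print(d,np.round([x*np.cos(yaw),x*np.sin(yaw),z],2))
    p=q
```

```text
[ 429.39928295 -170.41458568  124.56241542] [-1.96582607  0.18890795  4.07349325] 14.940758045878127
5 [0.21 0.02 0.53]
10 [0.26 0.03 0.51]
15 [0.3  0.03 0.49]
20 [0.34 0.04 0.46]
25 [0.38 0.04 0.43]
30 [0.41 0.04 0.39]
35 [0.45 0.05 0.35]
40 [0.48 0.05 0.31]
45 [0.5  0.05 0.27]
50 [0.52 0.05 0.23]
55 [0.54 0.06 0.18]
60 [0.55 0.06 0.13]
65 [0.56 0.06 0.08]
70 [0.57 0.06 0.03]
75 [ 0.57  0.06 -0.02]
80 [ 0.57  0.06 -0.07]
```

Request:
move_arm --motion '[[10,[0.1,0.01,0.27],[0,0,0]],[10,[0.11,0.01,0.26],[0,0,0]],[10,[0.13,0.01,0.26],[0,0,0]],[10,[0.13,0.02,0.25],[0,0,0]],[10,[0.15,0.01,0.25],[0,0,0]],[10,[0.15,0.02,0.24],[0,0,0]],[10,[0.17,0.02,0.23],[0,0,0]],[10,[0.17,0.02,0.23],[0,0,0]],[10,[0.19,0.02,0.22],[0,0,0]],[10,[0.19,0.02,0.21],[0,0,0]],[10,[0.2,0.02,0.2],[0,0,0]],[10,[0.21,0.02,0.19],[0,0,0]]]' --grip_force 8

```text
time_s: 4.02
ee_pos: [475.0, -165.4, 195.9]
ee_rot: [-179.7, 0.0, 95.9]
force: [-9.1, -1.3, 8.4]
gripper_width: 14.9
gripper_force: 8.0
```

Request:
move_arm --motion '[[10,[-0.04,0,0.05],[0,0,0]],[10,[0,0,0],[0,0,0]],[10,[0,0,0],[0,0,0]]]'

```text
time_s: 4.27
ee_pos: [476.0, -165.3, 196.5]
ee_rot: [-179.9, 0.0, 95.9]
force: [-5.4, -1.7, 5.5]
gripper_width: 14.8
gripper_force: 8.0
```

Request:
move_arm --motion '[[10,[0.17,0.02,0.22],[0,0,0]],[10,[0.18,0.02,0.21],[0,0,0]],[10,[0.2,0.02,0.19],[0,0,0]],[10,[0.21,0.02,0.18],[0,0,0]],[10,[0.23,0.03,0.16],[0,0,0]],[10,[0.24,0.03,0.14],[0,0,0]],[10,[0.26,0.03,0.12],[0,0,0]],[10,[0.26,0.03,0.11],[0,0,0]]]'

```text
time_s: 4.93
ee_pos: [520.9, -159.9, 228.7]
ee_rot: [-180.0, -0.0, 95.9]
force: [1.5, -1.0, -6.9]
gripper_width: 15.0
gripper_force: 8.0
```

Request:
move_arm --motion '[[10,[0.27,0.03,0.04],[0,0,0]],[10,[0.27,0.03,0.04],[0,0,0]],[10,[0.28,0.03,0.03],[0,0,0]],[10,[0.28,0.03,0.03],[0,0,0]],[10,[0.28,0.03,0.02],[0,0,0]],[10,[0.28,0.03,0.01],[0,0,0]],[10,[0.29,0.03,0],[0,0,0]],[10,[0.29,0.03,0],[0,0,0]],[10,[0.29,0.03,0],[0,0,0]],[10,[0.29,0.03,-0.02],[0,0,0]]]'

```text
time_s: 5.77
ee_pos: [593.1, -152.5, 236.2]
ee_rot: [179.6, 0.1, 95.9]
force: [1.0, 0.7, 6.7]
gripper_width: 14.6
gripper_force: 8.0
```

Request:
move_arm --motion '[[36,[0,0,0],[0,0,0]],[36,[0,0,0],[0,0,0]],[36,[0,0,0],[0,0,0]],[36,[0,0,0],[0,0,0]],[36,[0,0,0.3],[0,0,0]],[36,[0,0,0.6],[0,0,0]],[36,[0,0,0.9],[0,0,0]],[36,[0,0,0.9],[0,0,0]],[36,[0,0,0.9],[0,0,0]],[36,[0,0,0.4],[0,0,0]]]'

```text
time_s: 6.6
ee_pos: [590.9, -153.0, 335.9]
ee_rot: [179.8, 0.1, 95.9]
force: [0.4, 0.2, 0.9]
gripper_width: 35.7
gripper_force: 0.0
```

Run:
```python
from h import *
s=state();print(s['ee_pos'],s['force'])
cv2.imwrite("pics/s1.png",grab_frame("scene"))
cv2.imwrite("pics/t1.png",grab_frame("top"))
```

```text
[ 590.94422438 -152.99109665  335.9364813 ] [0.36661688 0.21710313 0.88434732]
```

View pics/s1.png

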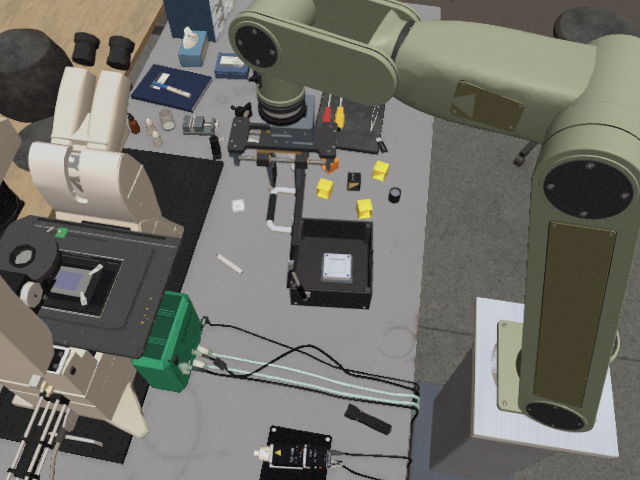

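The lid stands open and free: its panel shows edge-on near (298,200) and the holder at (337,267). Now to the cube.

Request:
move_arm --motion '[[36,[-0.23,-0.56,0],[0,0,-1]],[36,[-0.23,-0.56,0],[0,0,-1]],[36,[-0.23,-0.56,0],[0,0,-1]],[36,[-0.23,-0.56,0],[0,0,-1]],[36,[-0.23,-0.56,0],[0,0,-1]],[36,[-0.23,-0.56,0],[0,0,-1]],[36,[-0.23,-0.56,0],[0,0,-1]],[36,[-0.23,-0.56,0],[0,0,-1]],[36,[-0.23,-0.56,0],[0,0,-1]],[36,[-0.23,-0.56,0],[0,0,-1]],[60,[-0.23,-0.56,-0.6],[0,0,-1]],[60,[-0.23,-0.56,-0.6],[0,0,-1]],[60,[-0.23,-0.56,-0.6],[0,0,-1]],[60,[-0.23,-0.56,-0.6],[0,0,-1]],[60,[-0.23,-0.56,-0.6],[0,0,-1]],[60,[-0.23,-0.56,-0.6],[0,0,-1]],[60,[-0.23,-0.56,-0.6],[0,0,-1]],[60,[-0.23,-0.56,-0.6],[0,0,-1]],[60,[-0.23,-0.56,-0.6],[0,0,-1]],[60,[-0.23,-0.55,-0.6],[0,0,-1]]]'

```text
time_s: 8.37
ee_pos: [474.3, -432.1, 179.7]
ee_rot: [-179.8, 0.1, 15.7]
force: [0.5, -0.4, 0.1]
gripper_width: 59.9
gripper_force: 0.0
```

Request:
move_arm --motion '[[60,[0,0,-0.5],[0,0,-1]],[60,[0,0,-0.5],[0,0,-1]],[60,[0,0,0],[0,0,-0.15]],[60,[0,0,0],[0,0,0]],[60,[0,0,0],[0,0,0]]]'

```text
time_s: 8.78
ee_pos: [475.8, -432.2, 157.4]
ee_rot: [-180.0, 0.0, 7.4]
force: [-0.5, 0.7, 0.2]
gripper_width: 59.8
gripper_force: 0.0
```

Run:
```python
from h import *
s=state();print(s['ee_pos'],s['ee_rot'],s['force'])
a=grab_frame("scene");b=grab_frame("top")
cv2.imwrite("pics/s2.png",a);cv2.imwrite("pics/t2.png",b)
o=np.zeros((600,800,3),np.uint8)
o[:600,:400]=cv2.resize(a[210:310,286:386],(400,400),interpolation=2)[:600] if 0 else np.vstack([cv2.resize(a[215:315,286:386],(400,400),interpolation=2),np.zeros((200,400,3),np.uint8)])
o[:400,400:]=cv2.resize(b[215:315,268:368],(400,400),interpolation=2)
o[400:600,:200]=cv2.resize(a[155:205,330:380],(200,200),interpolation=2)
o[400:600,200:400]=cv2.resize(b[240:290,416:466],(200,200),interpolation=2)
cv2.imwrite("pics/c3.png",o)
```

```text
[ 475.76720282 -432.21536431  157.37170144] [-1.79979955e+02  2.75890623e-02  7.40387298e+00] [-0.5024868   0.67188682  0.24497816]
```

View pics/c3.png

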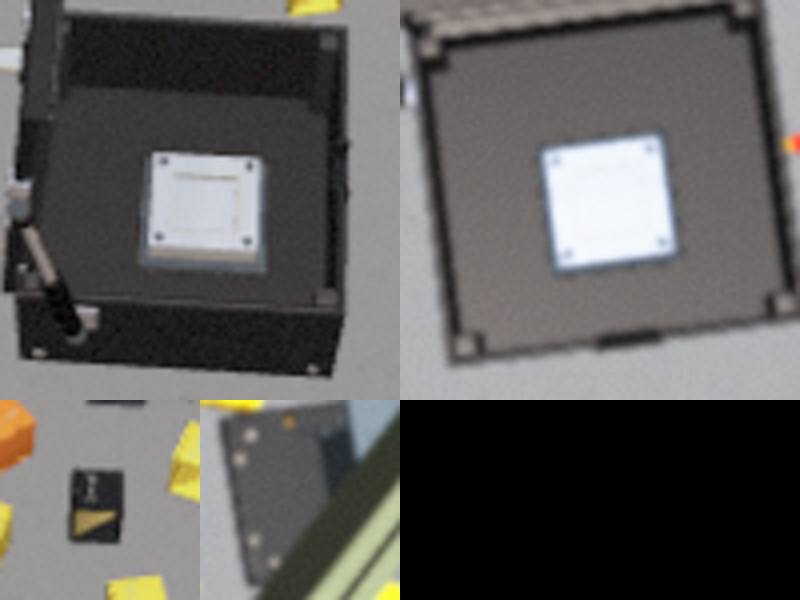

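The holder shows screws at crop scene (162,160), (248,165), (245,242), (160,237) and top (556,161), (650,147), (664,242), (568,255). The cube is undisturbed at scene (354,181).

Run:
```python
from h import *
s=np.array([(162,160),(248,165),(245,242),(160,237)])/4+[286,215]-np.array([.375,.375])
t=(np.array([(556,161),(650,147),(664,242),(568,255)])-[400,0])/4+[268,215]-.375
tc=(np.array([(543,147),(660,135),(677,253),(557,268)])-[400,0])/4+[268,215]-.375
S=np.array([onz("scene",u,34) for u in s]);T=np.array([onz("top",u,34) for u in t]);Tc=np.array([onz("top",u,34) for u in tc])
# box rim front: fit
for n,P in(("s",S),("t",T),("tc",Tc)):
    L=np.linalg.norm(np.roll(P,-1,0)-P,axis=1)
    e=np.array([P[1]-P[0],P[2]-P[1],P[3]-P[2],P[0]-P[3]]);ang=[np.degrees(np.arctan2(v[1],v[0])) for v in e]
    print(n,P.mean(0),np.round(L,1),np.round(ang,1))
print(tri(s.mean(0),t.mean(0)))
c,q=np.cos(.1045),np.sin(.1045);print("pred seat",495.8-12*c,-163.2-12*q)
# re-check the cube position in scene bias, yellow not
```

```text
s [ 482.31567049 -166.89419673] [50.8 51.8 49.1 51.9] [-173.8   96.     6.2  -82.2]
t [ 483.57347619 -164.25031725] [52.1 52.5 52.8 51.8] [ -82.7 -173.    96.5    6.1]
tc [ 483.88897981 -164.11540304] [64.5 65.2 65.9 66.6] [ -85.3 -173.3   95.9    5.5]
(array([ 482.71076327, -164.20532022,   38.26910779]), array([-0.25681931, -0.05487027, -0.00315126,  0.24595462]))
pred seat 483.86546189577007 -164.45171891360795
```

Request:
move_arm --motion '[[60,[0.06,0,-0.5],[0,0,0]],[60,[0,0,-0.9],[0,0,0]],[60,[0,0,-0.9],[0,0,0]],[60,[0,0,-0.9],[0,0,0]],[60,[0,0,-0.9],[0,0,0]],[60,[0,0,-0.7],[0,0,0]],[60,[0,0,-0.5],[0,0,0]],[60,[0,0,-0.4],[0,0,0]],[60,[0,0,0],[0,0,0]],[60,[0,0,0],[0,0,0]]]'

```text
time_s: 9.72
ee_pos: [477.7, -432.5, 15.3]
ee_rot: [180.0, -0.0, 7.3]
force: [-0.6, -0.4, -0.5]
gripper_width: 60.1
gripper_force: 0.0
```

Request:
move_arm --motion '[[28,[0,0,0],[0,0,0]],[28,[0,0,0],[0,0,0]],[28,[0,0,0],[0,0,0]],[28,[0,0,0],[0,0,0]],[28,[0,0,0],[0,0,0]],[28,[0,0,0],[0,0,0]]]' --grip_force 15

```text
time_s: 10.22
ee_pos: [477.7, -432.7, 15.7]
ee_rot: [179.9, -0.0, 7.3]
force: [-0.8, 0.0, 3.9]
gripper_width: 33.8
gripper_force: 15.0
```

Request:
move_arm --motion '[[28,[0,0,0.4],[0,0,0]],[28,[0,0,0.9],[0,0,0]],[28,[0,0,0.9],[0,0,0]],[28,[0,0,0.9],[0,0,0]],[28,[0,0,0.9],[0,0,0]],[28,[0,0,0.9],[0,0,0]],[28,[0,0,0.9],[0,0,0]],[28,[0.02,0.89,0],[0,0,-0.1]],[28,[0.02,0.89,0],[0,0,-0.1]],[28,[0.02,0.89,0],[0,0,-0.05]],[28,[0.02,0.89,0],[0,0,0]],[28,[0.02,0.89,0],[0,0,0]],[28,[0.02,0.89,0],[0,0,0]],[28,[0.02,0.89,0],[0,0,0]],[28,[0.02,0.89,0],[0,0,0]],[28,[0.02,0.89,0],[0,0,0]],[28,[0.02,0.89,0],[0,0,0]],[28,[0.01,0.89,0],[0,0,0]],[28,[0,0.89,0],[0,0,0]]]'

```text
time_s: 11.8
ee_pos: [482.4, -164.3, 160.5]
ee_rot: [180.0, -0.0, 6.3]
force: [0.4, -0.7, -0.6]
gripper_width: 33.9
gripper_force: 15.0
```

Request:
move_arm --motion '[[28,[0,0,0],[0,0,0]],[28,[0,0,-0.8],[0,0,0]],[28,[0,0,-0.8],[0,0,0]],[28,[0,0,-0.8],[0,0,0]],[28,[0,0,0],[0,0,0]],[28,[0,0,0],[0,0,0]]]'

```text
time_s: 12.3
ee_pos: [482.2, -165.7, 99.8]
ee_rot: [-180.0, 0.1, 6.3]
force: [-0.4, 0.3, -0.3]
gripper_width: 34.1
gripper_force: 15.0
```

Run:
```python
from h import *
s=state();print(s['ee_pos'],s['ee_rot'],s['force'],s['gripper_width'])
a=grab_frame("scene");b=grab_frame("top")
cv2.imwrite("pics/s3.png",a);cv2.imwrite("pics/t3.png",b)
cv2.imwrite("pics/c4.png",np.hstack([cv2.resize(a[200:320,286:366],(400,600),interpolation=2),cv2.resize(b[215:335,280:360],(400,600),interpolation=2)]))
```

```text
[ 482.18054249 -165.68414297   99.77196218] [-1.79969255e+02  9.51734202e-02  6.29842159e+00] [-0.39790604  0.27968945 -0.25790757] 34.05852788402802
```

View pics/c4.png

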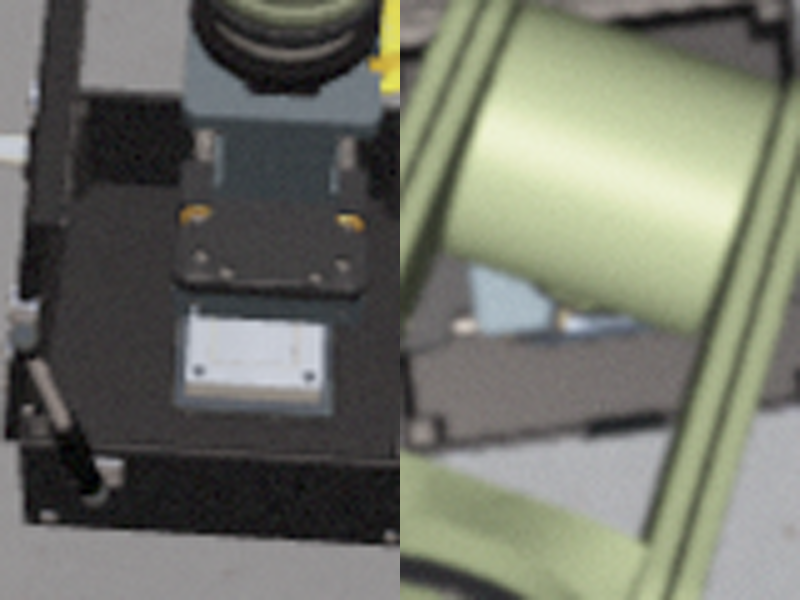

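Request:
move_arm --motion '[[28,[0.04,0,-0.6],[0,0,0]],[28,[0,0,-0.6],[0,0,0]],[28,[0,0,-0.4],[0,0,0]],[28,[0,0,-0.2],[0,0,0]],[28,[0,0,0],[0,0,0]],[28,[0,0,0],[0,0,0]],[28,[0,0,-0.08],[0,0,0]],[28,[0,0,-0.08],[0,0,0]],[28,[0,0,-0.08],[0,0,0]],[28,[0,0,0],[0,0,0]]]'

```text
time_s: 13.23
ee_pos: [483.5, -165.4, 48.8]
ee_rot: [-180.0, 0.0, 6.3]
force: [0.4, -0.4, -0.3]
gripper_width: 33.4
gripper_force: 15.0
```

Request:
move_arm --motion '[[28,[0,0,-0.06],[0,0,0]],[28,[0,0,-0.06],[0,0,0]],[28,[0,0,0],[0,0,0]]]'

```text
time_s: 13.48
ee_pos: [483.5, -165.4, 45.7]
ee_rot: [-180.0, 0.0, 6.3]
force: [0.4, 0.5, 0.1]
gripper_width: 33.1
gripper_force: 15.0
```

Request:
move_arm --motion '[[28,[0,0,-0.05],[0,0,0]],[28,[0,0,-0.05],[0,0,0]],[28,[0,0,0],[0,0,0]]]'

```text
time_s: 13.73
ee_pos: [483.8, -165.5, 43.6]
ee_rot: [180.0, -0.0, 6.3]
force: [-0.8, -0.3, 1.1]
gripper_width: 33.6
gripper_force: 15.0
```

Request:
move_arm --motion '[[28,[0,0,-0.04],[0,0,0]],[28,[0,0,-0.03],[0,0,0]],[28,[0,0,0],[0,0,0]],[28,[0,0,0],[0,0,0]]]'

```text
time_s: 14.07
ee_pos: [483.8, -165.5, 43.5]
ee_rot: [180.0, -0.1, 6.3]
force: [-3.9, 1.7, 12.8]
gripper_width: 33.2
gripper_force: 15.0
```

It is seated: the fingertips are at 43.5 mm and the predicted home is 43.6 mm. Releasing.

Request:
move_arm --motion '[[28,[0,0,0.04],[0,0,0]],[50,[0,0,0],[0,0,0]],[50,[0,0,0],[0,0,0]],[50,[0,0,0],[0,0,0]],[50,[0,0,0],[0,0,0]],[50,[0,0,0.3],[0,0,0]],[50,[0,0,0.6],[0,0,0]],[50,[0,0,0.9],[0,0,0]],[50,[0,0,0.9],[0,0,0]],[50,[0,0,0.9],[0,0,0]],[50,[0,0,0.9],[0,0,0]],[50,[0,0,0.9],[0,0,0]],[50,[0,0,0.9],[0,0,0]],[50,[0,0,0.9],[0,0,0]],[50,[0,0,0.9],[0,0,0]],[50,[0,0,0.9],[0,0,0]],[50,[0,0,0.9],[0,0,0]],[50,[0,0,0.9],[0,0,0]],[50,[0,0,0.9],[0,0,0]],[50,[0,0,0.9],[0,0,0]]]'

```text
time_s: 15.73
ee_pos: [483.2, -165.3, 359.3]
ee_rot: [180.0, -0.0, 6.3]
force: [0.3, -0.0, 0.1]
gripper_width: 49.7
gripper_force: 0.0
```

Run:
```python
from h import *
s=state();print(s['ee_pos'],s['ee_rot'],s['force'],s['gripper_width'])
a=grab_frame("scene");b=grab_frame("top")
cv2.imwrite("pics/s4.png",a);cv2.imwrite("pics/t4.png",b)
cv2.imwrite("pics/c5.png",np.hstack([cv2.resize(a[170:320,236:386],(600,600),interpolation=2)]))
```

```text
[ 483.22326212 -165.28457294  359.32863697] [ 1.79985743e+02 -1.49366355e-02  6.30961760e+00] [ 0.27820423 -0.04502084  0.08550901] 49.73660167590313
```

View pics/c5.png

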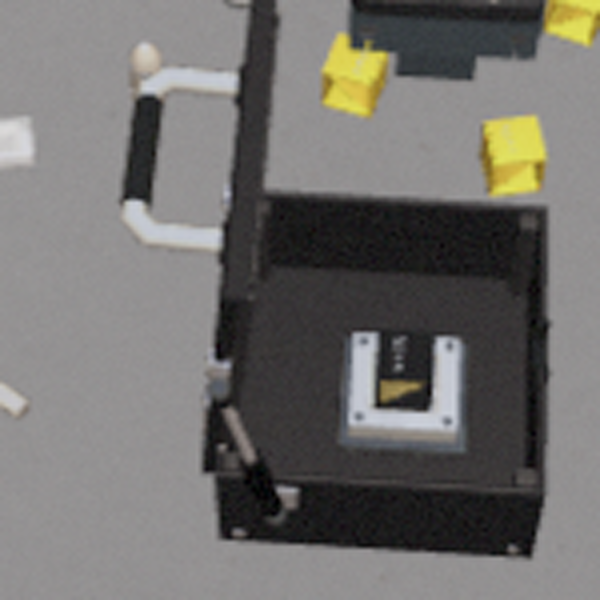

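The cube stands upright in the pocket, glass still towards +y, so the window faces the front; the lid stays open. I check where the handle grip is (crop (142,150)).

Run:
```python
from h import *
y=.107
def bar(d,hx=584,hy=-154,hz=88):
    t=np.radians(d);x=-155*np.cos(t)+54*np.sin(t);z=155*np.sin(t)+54*np.cos(t)
    return np.array([hx+x*np.cos(y),hy+x*np.sin(y),hz+z])
for d in(80,83,85):
    p=bar(d);e=33*np.array([-np.sin(y),np.cos(y),0]);print(d,p,proj("scene",[p,p+e,p-e]))
print("seen",236+142/4-.4,170+150/4-.4,"ends",236+np.array([137,149])/4,170+np.array([200,98])/4)
prev=bar(85)
for d in range(80,40,-5):
    q=bar(d);print(d,np.round(q,1),np.round((q-prev)/25,2));prev=q
print(bar(41.5))
```

```text
80 [ 610.11394538 -151.19509521  250.02220331] [[276.74251252 207.8158639 ]
 [275.05336689 221.4596978 ]
 [278.3796625  194.61707684]]
83 [ 618.50924897 -150.29335375  248.42559805] [[272.56744158 208.05180114]
 [270.81151017 221.67821708]
 [274.2696089  194.86906965]]
85 [ 624.05497989 -149.69768554  247.11658831] [[269.82471103 208.28235994]
 [268.02545168 221.89567928]
 [271.56907894 195.1116685 ]]
seen 271.1 207.1 ends [270.25 273.25] [220.  194.5]
80 [ 610.1 -151.2  250. ] [-0.56 -0.06  0.12]
75 [ 596.  -152.7  251.7] [-0.57 -0.06  0.07]
70 [ 581.7 -154.2  252.1] [-0.57 -0.06  0.02]
65 [ 567.5 -155.8  251.3] [-0.57 -0.06 -0.03]
60 [ 553.4 -157.3  249.2] [-0.56 -0.06 -0.08]
55 [ 539.6 -158.8  245.9] [-0.55 -0.06 -0.13]
50 [ 526.1 -160.2  241.4] [-0.54 -0.06 -0.18]
45 [ 513.  -161.6  235.8] [-0.52 -0.06 -0.23]
[ 504.15262288 -162.57642486  231.1497164 ]
```

Request:
move_arm --motion '[[36,[0.28,0.03,0],[0,0,1]],[36,[0.28,0.03,0],[0,0,1]],[36,[0.28,0.03,0],[0,0,1]],[36,[0.28,0.03,0],[0,0,1]],[36,[0.28,0.03,0],[0,0,1]],[36,[0.28,0.03,0],[0,0,1]],[36,[0.28,0.03,0],[0,0,1]],[36,[0.28,0.03,0],[0,0,1]],[36,[0.28,0.03,0],[0,0,1]],[36,[0.28,0.03,0],[0,0,1]],[36,[0.28,0.03,0],[0,0,1]],[36,[0.28,0.03,0],[0,0,1]],[36,[0.28,0.03,0],[0,0,1]],[36,[0.28,0.03,0],[0,0,1]],[36,[0.28,0.03,0],[0,0,1]],[36,[0.28,0.03,0],[0,0,1]],[36,[0.28,0.03,0],[0,0,1]],[36,[0.28,0.03,0],[0,0,1]],[36,[0.28,0.03,0],[0,0,1]],[36,[0.28,0.03,0],[0,0,1]]]'

```text
time_s: 17.5
ee_pos: [623.6, -150.3, 356.9]
ee_rot: [-179.9, -0.0, 86.5]
force: [0.2, -0.1, -0.4]
gripper_width: 36.1
gripper_force: 0.0
```

Request:
move_arm --motion '[[36,[0,0,0],[0,0,1]],[36,[0,0,0],[0,0,1]],[36,[0,0,0],[0,0,0.4]],[36,[0,0,0],[0,0,0]],[36,[0,0,0],[0,0,0]]]'

```text
time_s: 17.92
ee_pos: [623.4, -150.3, 357.1]
ee_rot: [-179.9, -0.0, 95.9]
force: [0.2, -0.1, -0.0]
gripper_width: 35.6
gripper_force: 0.0
```

Request:
move_arm --motion '[[36,[-0.03,0,-0.6],[0,0,0]],[36,[0,0,-0.8],[0,0,0]],[36,[0,0,-0.8],[0,0,0]],[36,[0,0,-0.6],[0,0,0]],[36,[0,0,-0.5],[0,0,0]],[36,[0,0,-0.4],[0,0,0]],[36,[0,0,-0.4],[0,0,0]],[36,[0,0,-0.4],[0,0,0]],[36,[0,0,-0.4],[0,0,0]],[36,[0,0,0],[0,0,0]]]'

```text
time_s: 18.75
ee_pos: [621.9, -150.1, 232.8]
ee_rot: [-179.8, -0.1, 95.9]
force: [0.6, -0.4, 0.3]
gripper_width: 36.3
gripper_force: 0.0
```

Request:
move_arm --motion '[[10,[0,0,-0.1],[0,0,0]],[10,[0,0,0],[0,0,0]],[10,[0,0,0],[0,0,0]],[10,[0,0,0],[0,0,0]],[10,[0,0,0],[0,0,0]]]' --grip_force 10

```text
time_s: 19.17
ee_pos: [623.1, -150.5, 233.4]
ee_rot: [179.9, 0.0, 95.9]
force: [-0.3, 0.2, 0.9]
gripper_width: 14.5
gripper_force: 10.0
```

Request:
move_arm --motion '[[10,[-0.28,-0.03,0.06],[0,0,0]],[10,[-0.28,-0.03,0.06],[0,0,0]],[10,[-0.28,-0.03,0.04],[0,0,0]],[10,[-0.29,-0.03,0.03],[0,0,0]],[10,[-0.28,-0.03,0.01],[0,0,0]],[10,[-0.29,-0.03,0.01],[0,0,0]],[10,[-0.28,-0.03,-0.01],[0,0,0]],[10,[-0.29,-0.03,-0.02],[0,0,0]],[10,[-0.28,-0.03,-0.03],[0,0,0]],[10,[-0.28,-0.03,-0.05],[0,0,0]]]'

```text
time_s: 20.0
ee_pos: [551.2, -158.0, 235.0]
ee_rot: [-180.0, -0.0, 95.9]
force: [1.5, -0.5, 0.1]
gripper_width: 14.2
gripper_force: 10.0
```

Request:
move_arm --motion '[[10,[-0.27,-0.03,-0.06],[0,0,0]],[10,[-0.27,-0.03,-0.07],[0,0,0]],[10,[-0.27,-0.03,-0.09],[0,0,0]],[10,[-0.27,-0.03,-0.09],[0,0,0]],[10,[-0.26,-0.03,-0.11],[0,0,0]],[10,[-0.26,-0.03,-0.12],[0,0,0]],[10,[-0.13,-0.01,-0.06],[0,0,0]],[10,[-0.1,-0.01,-0.05],[0,0,0]],[10,[0,0,0],[0,0,0]],[10,[0,0,0],[0,0,0]],[10,[0,0,0],[0,0,0]]]'

```text
time_s: 20.92
ee_pos: [506.2, -162.8, 218.9]
ee_rot: [-180.0, -0.0, 95.9]
force: [-0.5, 1.3, 0.7]
gripper_width: 14.6
gripper_force: 10.0
```

Run:
```python
from h import *
s=state();print(s['ee_pos'],s['ee_rot'],s['force'],s['gripper_width'])
cv2.imwrite("pics/s5.png",cv2.resize(grab_frame("scene")[120:330,220:430],(600,600),interpolation=2))
y=.107
ex=np.array([np.cos(y),np.sin(y),0]);ey=np.array([-np.sin(y),np.cos(y),0]);ez=np.array([0,0,1])
for d in(37,42,47):
    t=np.radians(d);dd=-np.cos(t)*ex+np.sin(t)*ez
    q=[np.array([584,-154,88])+185*dd+w*ey for w in(98,-98)]
    n=np.sin(t)*ex+np.cos(t)*ez
    q+= [p+8*n for p in q]
    print(d,np.round((proj("scene",q)-[220,120])*600/210))
```

```text
[ 506.21426797 -162.75288173  218.94377685] [-1.79958936e+02 -2.87632663e-02  9.59134207e+01] [-0.49179332  1.33708918  0.73301125] 14.612730042870481
37 [[403. 424.]
 [408. 199.]
 [397. 419.]
 [402. 193.]]
42 [[390. 414.]
 [395. 187.]
 [383. 409.]
 [389. 182.]]
47 [[374. 404.]
 [381. 177.]
 [366. 400.]
 [374. 172.]]
```

View pics/s5.png

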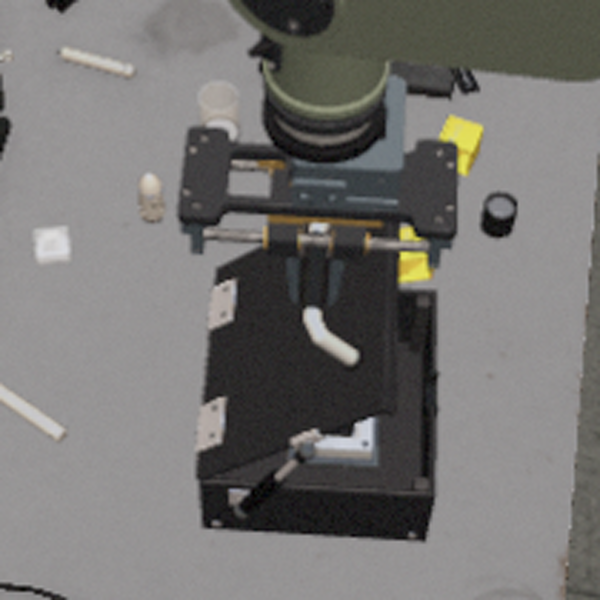

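The lid corner is at (392,410), which puts the lid at about 41–42°. The TCP position agrees, so it is about 7° below balance, held and still. Handing in.

Run:
```python
from workcell import *
print(max(abs(state()['qvel'])),job_done())
```

```text
the job is handed in; nothing more can be done
0.16756722136451374 None
```

The job is handed in at about 21 s on the robot's clock. The filter cube is upright and fully home in the holder, and the gripper is holding the lid still at about 41–42°, roughly 7° below the balance point. I never saw the window itself, since it faces away from the cameras; I took its direction from your note and kept the cube's orientation throughout.

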